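# Deliver a pin into a soak enclosure with a boat

### The job

Carry the steel pin in its transfer boat through the slot in the enclosure's cover plate, tip the boat sideways inside so that the pin rolls out into the tray, and draw the boat out again, all without the boat touching the slot edges or any other part of the enclosure. Then stand the boat back upright on its rest between the two rails, the same way round as it stood, grip over the same end. Leave the adapter and the gauge block next to the work where they are.

Things in the scene. Friction and masses are not known exactly. Their poses are not given: they have to be found in the camera images.
- enclosure: Closed fixed case, 160 wide, 110 deep, 132 high: 4 mm grey cover plate in front, clear plastic behind. Origin at the underside, below the middle of the slot, on the plate's outer face; x points into the case, square to the plate, y left, z up. Free inside: x 4 to 106, y -76 to 76, z 4 to 128; a fixed open tray on its floor (rim at z 25, x 10 to 100, y -70 to 70).
- slot (a point): Centre of the level slot through the cover plate, the case's only opening, on the plate's outer face; axes as the enclosure. The slot is 50 wide (y) and 28 high, from 61 to 89 above the worktop.
- boat: Loose metal transfer boat, 160 long, 36 wide, 75 high, 0.22 kg, heavier at the grip. Origin at its underside below the middle of the grip; x points along the stem to the trough, z up. A round stem, 8 diameter, at height z = 10, joins the grip to the trough. With the trough fully inside the case only the stem stands in the slot. Undersides of trough and foot are level at z = 0.
- grip (a point): Point of the boat's grip to pinch from above, 58 above the boat's underside; axes as the boat. The grip is an upright flat bar, 28 long (x), 10 thick (y), from z = 5 to z = 75 of the boat, on a flat foot 32 x 36 x 5.
- trough (a point): Middle of the trough, at x = 119, z = 9.5 of the boat. The trough reaches from x = 94 to 144, is 36 wide, and is a shallow V whose sides rise at 22 degrees from z = 3 to z = 10, with end plates 13 high. Rolling the boat 40 to 45 degrees about its stem, either way (more room to lean left), lets the pin roll out over the side.
- pin: Loose plain steel pin, 12 diameter, 36 long, 30 g, lying along the trough at the start, its top 16 above the boat's underside. Origin at its centre, x along its axis. It rolls freely; only the shallow V holds it, so carry it level and smoothly.
- boat_rest: Fixed low grey plastic plate, 190 x 66, 8 thick, with a rail along each long side (6 thick, 54 between them, tops 14 above the worktop). Origin at its underside below the place where the boat's grip stands; x along the rails towards where the trough lies; reaches from x = -30 to x = 160. A tall instrument with a raised handle (keep 400 high over it) stands to its right.
- rest_seat (a point): Point on the rest's upper face, 8 above the worktop, where the boat's origin lies at the start (within some mm) and shall lie again at the end; axes as the rest.
- adapter: Bystander: loose coaxial adapter with a ribbed nut, 21 x 38 x 21, lying on the worktop; origin at its underside.
- block: Bystander: loose flat steel gauge block, 35 x 30 x 9, lying on the worktop; origin at its underside.
There are look-alikes about, which are no part of the job. Of the things that look like the pin, the smallest one is meant.

How it is judged:
On the way, in this order (a step that is already met when the one before it is completed fails the run):
1. the trough is wholly inside the enclosure, through the slot, with the pin still lying in it (x of trough in the frame of enclosure between 0.031 and 0.09 m and distance between pin and trough below 0.02 m and y of trough in the frame of enclosure between -0.05 and 0.05 m and z of trough in the frame of enclosure between 0.03 and 0.11 m), for 0.1 s.
2. the pin has been tipped out and is in the tray, with the trough still inside the enclosure (x of pin in the frame of enclosure between 0.008 and 0.104 m and y of pin in the frame of enclosure between -0.072 and 0.072 m and z of pin in the frame of enclosure between 0 and 0.035 m and x of trough in the frame of enclosure above 0.02 m and distance between pin and trough above 0.025 m), for 0.1 s.
At the end, for the whole second after the job is handed in: The pin rests in the tray inside the enclosure (centre below 35 mm). The boat rests upright between the rails of its rest, same way round as at the start: origin within 22 mm of the seat along the rails, 12 mm across, 4 mm in height; lean under 0.08 rad, turn under 0.2 rad (x of pin in the frame of enclosure between 0.008 and 0.104 m and y of pin in the frame of enclosure between -0.072 and 0.072 m and z of pin in the frame of enclosure between 0 and 0.035 m and x of trough in the frame of rest_seat above 0.08 m and x of boat in the frame of rest_seat between -0.022 and 0.022 m and y of boat in the frame of rest_seat between -0.012 and 0.012 m and z of boat in the frame of rest_seat between -0.004 and 0.004 m and angle between boat's own z axis and vertical below 0.08 rad and angle between the x axis of boat and the x axis of boat_rest, either way round below 0.2 rad and linear speed of boat below 0.02 m/s and linear speed of pin below 0.05 m/s); the robot touches nothing.
It fails at once if the boat touches the enclosure (slot edges, walls or tray) with more than 1 N (contact force between boat and enclosure above 1 N).
It fails at once if the adapter is moved by more than 30 mm (distance of adapter from where it was at the start of the episode above 0.03 m).
It fails at once if the gauge block is moved by more than 30 mm (distance of block from where it was at the start of the episode above 0.03 m).
It also fails if it takes over 61 s, if anything falls off the work surface, if the arm or the gripper's body presses on something with over 40 N, if the wrist force passes 120 N, or if a joint passes its speed limit or range.

### The arm

A 7-joint arm with a two-finger parallel gripper is mounted at the origin on a cart in front of the work surface, level with it; the furniture and walls round the work are solid. World frame = base frame: x ahead of the robot, y to its left, z up, the work surface at z = 0. Lengths are in m, angles in rad, forces in N, time in s.
With the tool pointing down it reaches from about 0.425 to 0.925 m from the base axis. Payload 6.8 kg.
Tool frame: the origin (TCP) lies on the mounting face of the last link; the fingertips stand 173 mm ahead of it and the grasp point (between the pads) lies 155 mm ahead of it; y points along the fingers, x is the direction in which the jaws open and shut, and the axes are right-handed (so a half turn about y gives the same grasp; the last joint's range is limited). The gripper opens to 85 mm and grips with 20 to 120 N. Pads are 22 mm wide; open, the fingers measure 114 mm over their backs; the gripper's body (76 mm by 85 mm) begins 54 mm behind the grasp point. The pads swing forward as they close: fully open they stand 13 mm farther back than shut.
Start: joints at [-1.387, 0.477, 0.022, 1.555, -0.011, 1.109, -0.083], TCP at [0.194, 0.646, 0.405] pointing down, gripper open.
Joint ranges: [-2.96, 2.96], [-0.34, 2.1], [-1.41, 1.46], [0.24, 2.44], [-1.37, 4.51], [0.17, 1.92], [-2.96, 2.96]. Speed limits (rad/s): [2.39, 2.39, 3.14, 3.14, 3.14, 3.14, 3.14].

### API

Orientations are given as a rotation vector (axis times angle).
In Python, from bench import r gives the robot as it stands.
- The arm moves only by the tool step_arm, never from a script. Its arguments are lists of equal length, an entry for each row: "xyz": the shift along the tool's x, y, z scaled (see below), a list of three; "rotation": the turn, a rotation vector about the tool's x, y, z scaled (see below), a list of three. A call has 1 to 20 rows; each row is the pose to reach, as a shift and turn from the pose measured when the call began, along the tool's axes at that moment; what a row does not reach only later rows make up. The controller multiplies each number of a shift by 30 cm and each number of a turn by 90 degrees. A row lasts 1/8 s, in which the tool goes at most 62.5 mm and 10.7 degrees, less where a joint would pass 70% of its speed; a pose out of reach is approached as far as the arm can. A call with a number of a shift or a turn outside -1 to 1 is refused whole. A call with a gripper value outside its range is refused whole. "grip" is the closure, from 0 (fully open) to 1 (shut), set as the call begins (left out, the last holds). The fingers move at their own pace and stop on an object; "force" is the grip in N (left out, the last holds). Time passes only in rows, so rows that repeat a pose let the fingers close. It gives the time, the measured TCP pose, the force and the opening at its end, in the units of the state.
- r.get_obs(): the state, without advancing time (a new reading comes with each control period).
- r.grab_frame(name): name is "scene" or "top" or "wrist"; returns a dict with "pixels" (480x640x3 uint8, red, green, blue), "fx", "fy", "cx", "cy" (pixels), "position" and "attitude" of the camera in the world; the wrist camera has in their place "mount" (4x4, takes a point from camera to tool coordinates, whose origin is the TCP and whose axes are the tool frame's). Camera axes: x right, y down, z forward; pixel columns grow to the right and rows downward; lengths in m; the calibration is good to about 2 mm. A picture is of the moment at which its call begins: read the wrist's pose just before it. There is no depth.
- r.hand_in(): hands the job in, once; it reports no verdict.
The state is a dict: "clock": time; "joints": joint angles; "qvel": joint speeds; "tau": joint torques, N m; "tcp_pos": TCP position; "orientation": TCP orientation; "contact_force": force on the tool from outside, world axes, zero at the start; "moment": the same for the moment, N m; "grip_width": finger opening in m.
Only numpy, scipy, OpenCV 4.12 (cv2) and the standard library are available. Lean on these libraries where they do the work, as an engineer would, in place of code of your own. Each camera call takes 0.05 s, during which the arm holds its last target.

## Working session

There is one attempt and no reset: what is moved stays moved. The work goes in short steps, Python scripts to look and compute and a tool call to move; the robot and the scene stay as the last step left them, time stands still between calls to the robot, and variables do not carry over. Pictures are saved under pics/ and viewed, and the job is handed in when it is done.

Besides the shell and the picture viewer there is one more tool, called after "Emit:" as name(argument=value, ...) on one line, values as JSON. step_arm: Moves the arm, as the interface text tells. Its arguments: {"type":"object","properties":{"xyz":{"type":"array"},"rotation":{"type":"array"},"grip":{"type":"number"},"force":{"type":"number"}},"required":["xyz","rotation"]}

```bash
ls; mkdir -p pics; cat > h.py <<'E'
import numpy as np,cv2
from bench import r
from scipy.spatial.transform import Rotation as R
def snap(n,f):
    d=r.grab_frame(n); cv2.imwrite('pics/'+f,d['pixels'][:,:,::-1]); return d
E
python3 - <<'E'
from h import *
o=r.get_obs();print(o)
import pickle
D={}
for n in ['scene','top','wrist']:
    d=snap(n,n+'0.png');D[n]=d
    print(n,{k:v for k,v in d.items() if k!='pixels'})
pickle.dump((o,D),open('d0.pkl','wb'))
E
```

```text
pics
{'clock': 0.0, 'joints': array([-1.38708307,  0.4777959 ,  0.02232375,  1.55646247, -0.01150295,
        1.10929559, -0.08309991]), 'qvel': array([ 7.21315368e-05, -1.73524819e-03, -5.93212308e-05, -7.89626285e-04,
       -1.70307906e-03, -3.11118199e-04,  1.48350836e-03]), 'tau': array([-5.41253048e-04, -5.96482551e+01,  1.60776168e+00, -2.81193852e+01,
        1.24386980e-02,  9.59388010e-03, -1.26535215e-05]), 'tcp_pos': array([0.19409299, 0.64619984, 0.40372328]), 'orientation': array([-1.33444238, -0.99063819,  0.99295174]), 'contact_force': array([ 0.11767802, -0.08655161, -0.5714988 ]), 'moment': array([-0.07969582,  0.04921558, -0.02019195]), 'grip_width': 0.08521572495501425}
scene {'fx': 553.4122562538562, 'fy': 553.4122562538562, 'cx': 318.90590724490966, 'cy': 245.30558118345834, 'position': array([ 0.10794861, -0.29832363,  0.62393708]), 'attitude': array([-2.18949357,  0.51926259, -0.27975378])}
top {'fx': 563.6178574197825, 'fy': 563.6178574197825, 'cx': 329.336420893115, 'cy': 241.3155929714829, 'position': array([0.32090581, 0.32949809, 0.90910463]), 'attitude': array([-2.11045919,  2.16986429, -0.14101755])}
wrist {'fx': 385.76167308733176, 'fy': 385.76167308733176, 'cx': 315.46025032474955, 'cy': 243.02465514871, 'mount': array([[ 9.99999172e-01, -8.30455350e-04,  9.82640277e-04,
         2.75016221e-04],
       [-1.19965689e-03, -3.25938549e-01,  9.45390196e-01,
         3.24956880e-02],
       [-4.64824001e-04, -9.45390593e-01, -3.25939275e-01,
         8.25713257e-02],
       [ 0.00000000e+00,  0.00000000e+00,  0.00000000e+00,
         1.00000000e+00]])}
```

View pics/scene0.png

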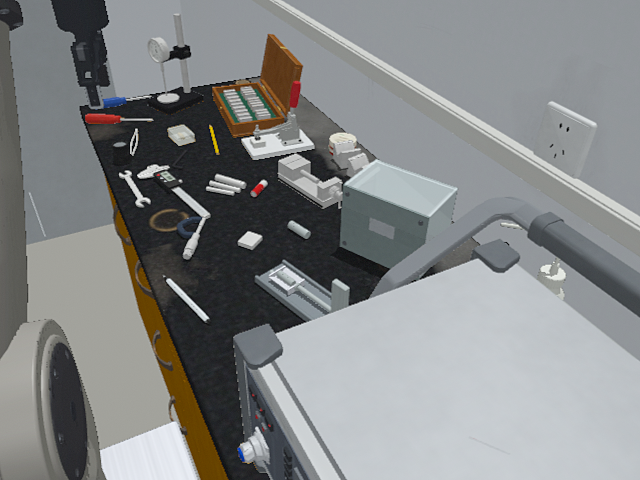

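View pics/top0.png

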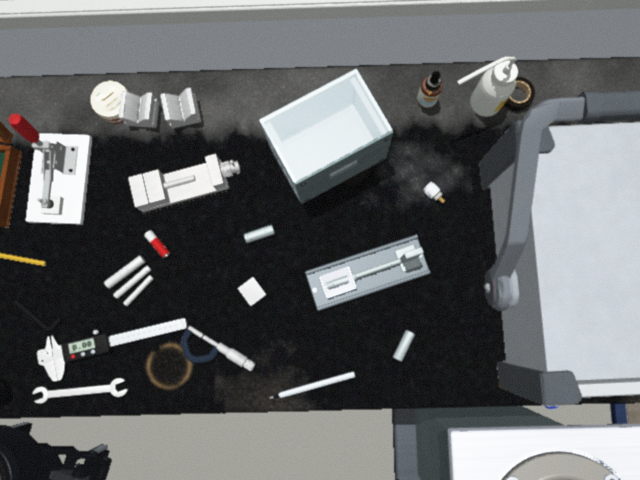

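View pics/wrist0.png

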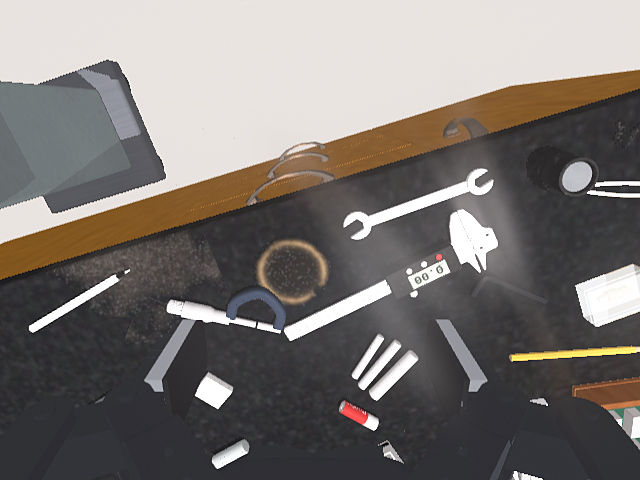

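```bash
python3 - <<'E'
import cv2
a=cv2.imread('pics/top0.png');b=cv2.imread('pics/scene0.png')
cv2.imwrite('pics/t1.png',cv2.resize(a[50:330,240:450],None,fx=2.1*1.3,fy=2.1,interpolation=2)[:600] if 0 else cv2.resize(a[60:320,240:460],None,fx=2.3,fy=2.3,interpolation=2))
cv2.imwrite('pics/s1.png',cv2.resize(b[150:350,230:470],None,fx=3,fy=3,interpolation=2))
E
```

```text
(no output)
```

View pics/t1.png

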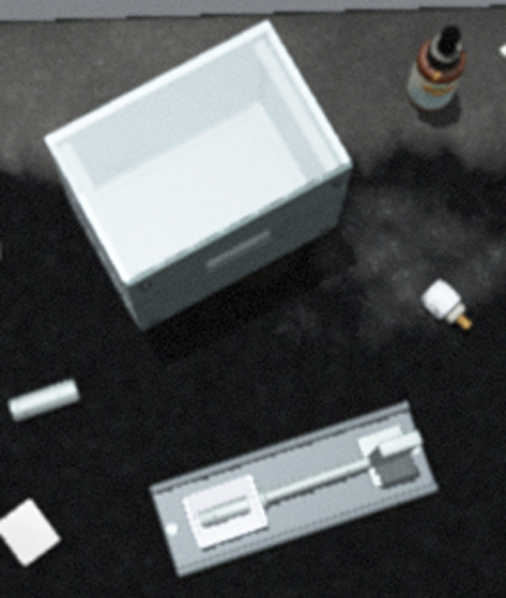

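View pics/s1.png

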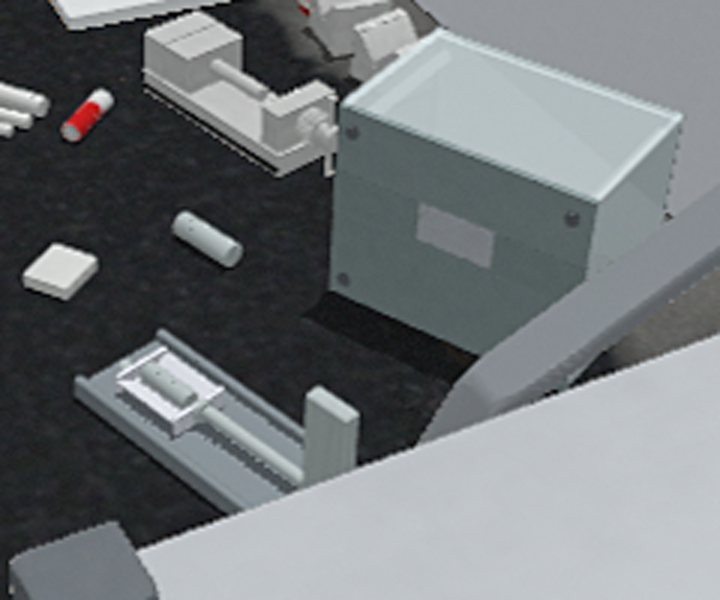

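```bash
cat >> h.py <<'E'
import pickle
def ray(d,u,v,T=None):
    q=np.array([(u-d['cx'])/d['fx'],(v-d['cy'])/d['fy'],1.])
    if 'mount' in d:
        M=T@d['mount']; return M[:3,3],M[:3,:3]@q
    return d['position'],R.from_rotvec(d['attitude']).as_matrix()@q
def on(d,u,v,z,T=None):
    p,q=ray(d,u,v,T); return p+q*(z-p[2])/q[2]
def proj(d,P,T=None):
    if 'mount' in d: M=T@d['mount'];A=M[:3,:3];p=M[:3,3]
    else: A=R.from_rotvec(d['attitude']).as_matrix();p=d['position']
    c=A.T@(np.array(P)-p); return d['fx']*c[0]/c[2]+d['cx'],d['fy']*c[1]/c[2]+d['cy']
def tri(rays):
    A=np.zeros((3,3));b=np.zeros(3)
    for p,q in rays:
        q=q/np.linalg.norm(q);M=np.eye(3)-np.outer(q,q);A+=M;b+=M@p
    x=np.linalg.solve(A,b);return x,[np.linalg.norm(np.cross(x-p,q/np.linalg.norm(q))) for p,q in rays]
def tool(o):
    T=np.eye(4);T[:3,:3]=R.from_rotvec(o['orientation']).as_matrix();T[:3,3]=o['tcp_pos'];return T
E
python3 - <<'E'
from h import *
o,D=pickle.load(open('d0.pkl','rb'));t=D['top'];s=D['scene']
print(R.from_rotvec(o['orientation']).as_matrix().round(3))
f=lambda x,y:(240+(x+.5)/2.3-.5,60+(y+.5)/2.3-.5)
g=lambda x,y:(230+(x+.5)/3-.5,150+(y+.5)/3-.5)
print('origin',proj(t,[0,0,0]))
for n,p in dict(A=(46,139),B=(267,22),C=(351,163),Dd=(130,281)).items(): print(n,on(t,*f(*p),.132).round(4))
for n,p in dict(A=(439,28),C=(597,201),B=(682,118),Dd=(342,104)).items(): print(n,'scene',on(s,*g(*p),.132).round(4))
print('slot top',on(t,*f(240,247),.075).round(4), 'scene',on(s,*g(456,235),.075).round(4))
for p in [(152,487),(407,404),(437,488),(180,575)]: print('rest',on(t,*f(*p),.014).round(4))
print('griptop',on(t,*f(401,443),.083).round(4), on(s,*g(332,400),.083).round(4))
print('pin',on(t,*f(223,511),.018).round(4), on(s,*g(170,383),.018).round(4))
print('adapter',on(t,*f(445,300),.01).round(3),'block',on(t,*f(28,532),.01),'instr handle',on(t,490,290,.3),on(t,530,110,.3),'corner',on(t,498,270,.25))
E
```

```text
[[ 0.288 -0.    -0.958]
 [ 0.958 -0.002  0.288]
 [-0.002 -1.    -0.   ]]
origin (np.float64(562.5067326409787), np.float64(532.3956643767731))
A [0.6134 0.4337 0.132 ]
B [0.6863 0.2928 0.132 ]
C [0.5917 0.2437 0.132 ]
Dd [0.5205 0.3827 0.132 ]
A scene [0.6127 0.4352 0.132 ]
C scene [0.5907 0.2453 0.132 ]
B scene [0.6819 0.2906 0.132 ]
Dd scene [0.5175 0.3849 0.132 ]
slot top [0.5561 0.3133 0.075 ] scene [0.555  0.3155 0.075 ]
rest [0.4039 0.3782 0.014 ]
rest [0.457  0.1991 0.014 ]
rest [0.3977 0.1813 0.014 ]
rest [0.3429 0.3602 0.014 ]
griptop [0.4213 0.2143 0.083 ] [0.4209 0.2176 0.083 ]
pin [0.3856 0.3295 0.018 ] [0.385  0.3309 0.018 ]
adapter [0.531 0.168 0.01 ] block [0.37541697 0.46509066 0.01      ] instr handle [0.35187784 0.16514576 0.3       ] [0.55229502 0.10674917 0.3       ] corner [0.37744062 0.14077983 0.25      ]
```

```bash
python3 - <<'E'
from h import *
o,D=pickle.load(open('d0.pkl','rb'));t=D['top'];s=D['scene']
print(tri([ray(t,540,112),ray(s,508,208)]))
print(tri([ray(t,586,107),ray(s,548,225)]))
for z in (.2,.25,.3,.35,.4): print(z,on(t,488,290,z),on(t,488,180,z), on(s,380,290,z))
# instrument corner feet: top (568,385) bottom-left foot ; scene (262,345)
print(tri([ray(t,560,385),ray(s,262,340)]), tri([ray(t,497,165),ray(s,497,255)]))
E
```

```text
(array([0.56476344, 0.08001645, 0.25768072]), [np.float64(0.0007653150211006749), np.float64(0.0007653150211006604)])
(array([0.56865031, 0.02645235, 0.26549103]), [np.float64(0.0018386613856441038), np.float64(0.0018386613856440613)])
0.2 [0.35703128 0.14065283 0.2       ] [0.49803863 0.13119298 0.2       ] [0.38781809 0.07601189 0.2       ]
0.25 [0.35448402 0.15396858 0.25      ] [0.48554874 0.14517576 0.25      ] [0.35480972 0.031862   0.25      ]
0.3 [0.35193676 0.16728434 0.3       ] [0.47305884 0.15915854 0.3       ] [ 0.32180134 -0.01228789  0.3       ]
0.35 [0.3493895  0.18060009 0.35      ] [0.46056895 0.17314132 0.35      ] [ 0.28879297 -0.05643778  0.35      ]
0.4 [0.34684224 0.19391585 0.4       ] [0.44807906 0.18712411 0.4       ] [ 0.25578459 -0.10058767  0.4       ]
(array([0.23908831, 0.06239091, 0.20311467]), [np.float64(0.0005439947018001861), np.float64(0.0005439947018001668)]) (array([0.54785426, 0.09412235, 0.17399238]), [np.float64(0.026345701424001472), np.float64(0.026345701424001465)])
```

Emit:
step_arm(xyz=[[-0.04, 0, -0.04], [-0.12, 0, -0.12], [-0.24, 0, -0.24], [-0.38, 0, -0.37], [-0.52, 0, -0.51], [-0.65, 0, -0.64], [-0.75, 0, -0.74], [-0.8, 0, -0.79], [-0.8, 0, -0.79]], rotation=[[0, 0.02, 0], [0, 0.06, 0], [0, 0.12, 0], [0, 0.19, 0], [0, 0.26, 0], [0, 0.34, 0], [0, 0.4, 0], [0, 0.42, 0], [0, 0.42, 0]], grip=0.4, force=60)

```text
clock: 1.27
tcp_pos: [0.3526, 0.3471, 0.4045]
orientation: [-1.517, -0.483, 0.484]
contact_force: [0.0, 1.1, -0.1]
grip_width: 0.0515
```

```bash
cat >> h.py <<'E'
def cmd(o,pos,Rt):
    T=tool(o);A=T[:3,:3]
    print('shift',(A.T@(np.array(pos)-T[:3,3])/.3).round(4),'rot',(R.from_matrix(A.T@Rt).as_rotvec()/(np.pi/2)).round(4))
def down(deg):  # tool z along heading deg, y down
    a=np.radians(deg);z=np.array([np.cos(a),np.sin(a),0]);y=np.array([0,0,-1.]);return np.array([np.cross(y,z),y,z]).T
E
python3 - <<'E'
from h import *
o=r.get_obs();print(o['joints'].round(3));d=snap('wrist','w1.png')
pickle.dump((o,d),open('w1.pkl','wb'))
cmd(o,[.421,.216,.38],down(107))
E
```

```text
[-1.12   0.178  0.246  1.991 -0.051  0.98  -0.232]
shift [-0.0667  0.0819 -0.4882] rot [ 0.0005  0.204  -0.0005]
```

View pics/w1.png

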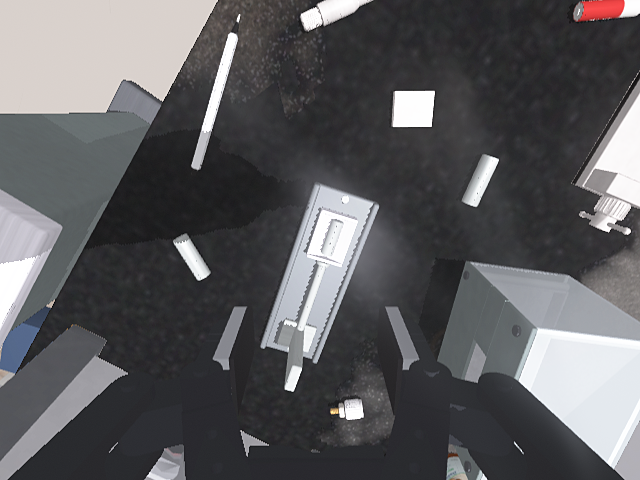

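```bash
python3 - <<'E'
from h import *
o,d=pickle.load(open('w1.pkl','rb'));T=tool(o)
im=d['pixels'][:,:,::-1];cv2.imwrite('pics/w1z.png',cv2.resize(im[170:400,230:450],None,fx=2.6,fy=2.6,interpolation=2))
for p in [(317,183),(379,205),(316,362),(262,346)]: print(on(d,*p,.012,T).round(4))
print('slot', [on(d,*p,.075,T).round(4) for p in [(478,362)]])
E
```

```text
[0.344  0.3636 0.012 ]
[0.4045 0.3806 0.012 ]
[0.4581 0.2012 0.012 ]
[0.3983 0.184  0.012 ]
slot [array([0.5517, 0.3241, 0.075 ])]
```

View pics/w1z.png

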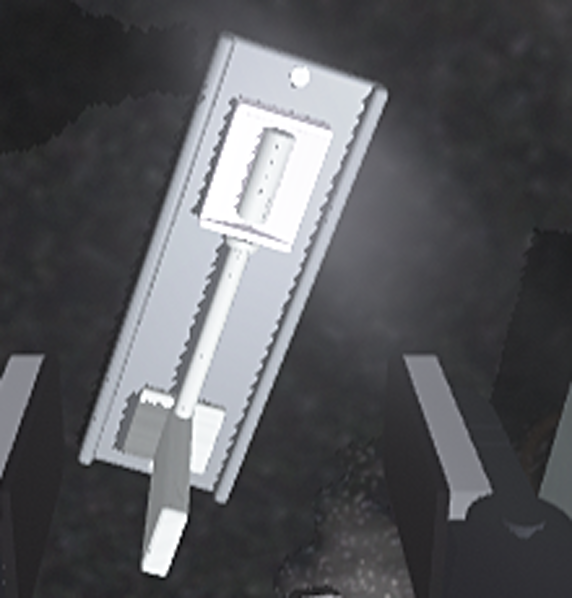

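```bash
python3 - <<'E'
from h import *
o,d=pickle.load(open('w1.pkl','rb'));T=tool(o)
f=lambda x,y:(230+(x+.5)/2.6-.5,170+(y+.5)/2.6-.5)
P=lambda x,y,z:on(d,*f(x,y),z,T)
ang=lambda a:np.degrees(np.arctan2(a[1],a[0])).round(2)
for p in [(144,572),(164,577),(187,511),(168,506)]: print('gt',P(*p,.083).round(4))
g=np.mean([P(*p,.083) for p in [(144,572),(164,577),(187,511),(168,506)]],0);print('grip',g.round(4))
a=P(184,408,.020);b=P(238,247,.020);print('stem',a.round(4),b.round(4),ang(b-a))
# trough corners, top of plates ~.021
q=[P(*p,.021) for p in [(236,100),(333,130),(292,253),(200,220)]];print(np.round(q,4),np.mean(q,0).round(4))
print('gripdir trough',ang(np.mean(q,0)-g), np.linalg.norm((np.mean(q,0)-g)[:2]))
c=[on(d,*p,.012,T) for p in [(317,183),(379,205),(316,362),(262,346)]]
x=c[0]+c[1]-c[2]-c[3];print('rest ang',ang(x));m=np.mean(c,0);u=x/np.linalg.norm(x);print('seat',(m-u*.065).round(4))
E
```

```text
gt [0.4223 0.2028 0.083 ]
gt [0.4292 0.2051 0.083 ]
gt [0.4201 0.2324 0.083 ]
gt [0.4136 0.2303 0.083 ]
grip [0.4213 0.2177 0.083 ]
stem [0.4162 0.2322 0.02  ] [0.3933 0.3014 0.02  ] 108.32
[[0.3593 0.3475 0.021 ]
 [0.3945 0.3588 0.021 ]
 [0.4111 0.3115 0.021 ]
 [0.3751 0.3023 0.021 ]] [0.385 0.33  0.021]
gripdir trough 107.89 0.11809027283429922
rest ang 106.73
seat [0.4199 0.2201 0.012 ]
```

```bash
python3 - <<'E'
from h import *
o=r.get_obs()
cmd(o,[.4213,.2177,.35],down(108));cmd(o,[.4213,.2177,.221],down(108))
E
```

```text
shift [-0.0647  0.1815 -0.4895] rot [ 0.0002  0.1946 -0.0004]
shift [-0.0644  0.6115 -0.4894] rot [ 0.0002  0.1946 -0.0004]
```

Emit:
step_arm(xyz=[[-0.005, 0.01, -0.04], [-0.015, 0.02, -0.12], [-0.027, 0.03, -0.22], [-0.04, 0.05, -0.32], [-0.053, 0.08, -0.41], [-0.061, 0.11, -0.465], [-0.064, 0.15, -0.489], [-0.065, 0.18, -0.489], [-0.065, 0.18, -0.489]], rotation=[[0, 0.02, 0], [0, 0.05, 0], [0, 0.09, 0], [0, 0.13, 0], [0, 0.165, 0], [0, 0.188, 0], [0, 0.195, 0], [0, 0.195, 0], [0, 0.195, 0]])

```text
clock: 2.45
tcp_pos: [0.4205, 0.2185, 0.3495]
orientation: [-1.558, -0.246, 0.249]
contact_force: [-0.5, -1.0, 0.2]
grip_width: 0.0511
```

```bash
python3 - <<'E'
from h import *
o=r.get_obs();print(o['joints'].round(3),o['tcp_pos']);d=snap('wrist','w2.png');snap('scene','s2.png');
pickle.dump((o,d),open('w2.pkl','wb'))
cmd(o,[.4213,.2177,.221],down(108))
E
```

```text
[-0.936  0.22   0.374  2.099 -0.107  0.843 -0.184] [0.42052638 0.21848247 0.34950249]
shift [ 0.0027  0.4283 -0.0029] rot [ 0.0006  0.0007 -0.0016]
```

View pics/w2.png

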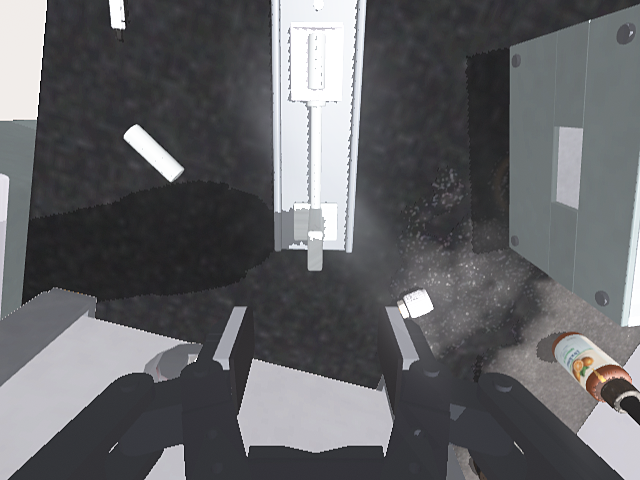

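View pics/s2.png

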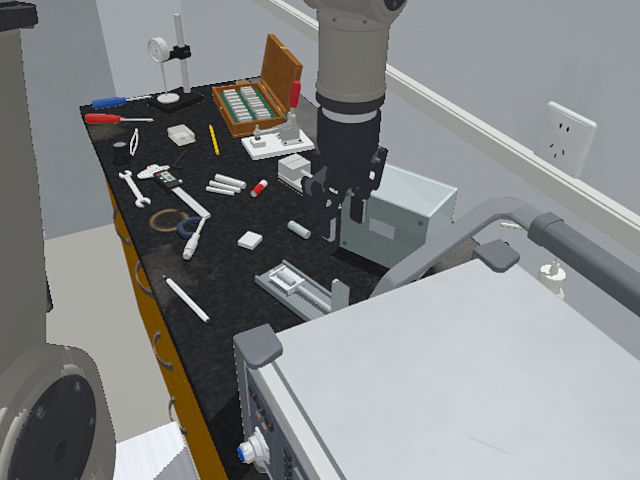

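```bash
python3 - <<'E'
from h import *
o,d=pickle.load(open('w2.pkl','rb'))
im=d['pixels'][:,:,::-1];cv2.imwrite('pics/w2z.png',cv2.resize(im[110:230,520:640],None,fx=5,fy=5,interpolation=2))
cv2.imwrite('pics/w2g.png',cv2.resize(im[190:290,265:365],None,fx=5,fy=5,interpolation=2))
E
```

```text
(no output)
```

View pics/w2z.png

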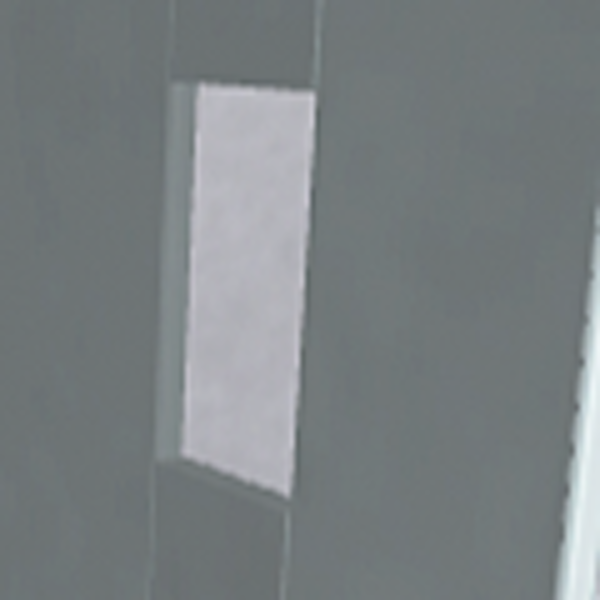

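View pics/w2g.png

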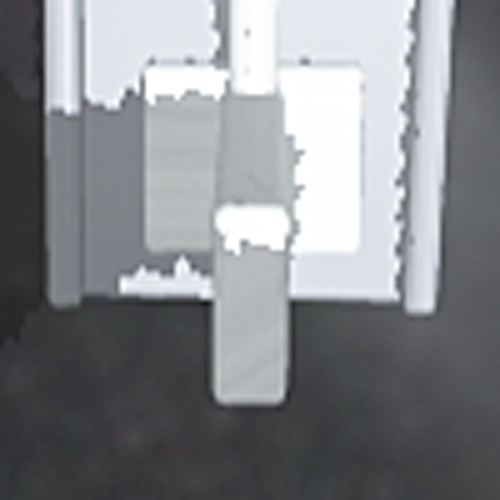

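```bash
python3 - <<'E'
from h import *
o,d=pickle.load(open('w2.pkl','rb'));T=tool(o)
f=lambda x,y:(520+(x+.5)/5-.5,110+(y+.5)/5-.5)
q=[on(d,*f(*p),z,T) for p,z in [((174,82),.061),((157,460),.061),((317,91),.089),((290,499),.089)]]
print(np.round(q,4),np.mean(q,0).round(4))
for a,b in ((0,1),(2,3)):
    v=q[a]-q[b];print(np.linalg.norm(v),np.degrees(np.arctan2(v[1],v[0]))-90)
# plate bolts etc: plate lines
print('grip',on(d,265+253/5-.4,190+303/5-.4,.083,T).round(4))
g=[on(d,265+x/5-.4,190+y/5-.4,.083,T).round(4) for x,y in ((215,205),(290,205),(213,403),(288,403))];print(g,np.mean(g,0))
E
```

```text
[[0.5426 0.3359 0.061 ]
 [0.565  0.2917 0.061 ]
 [0.5424 0.3359 0.089 ]
 [0.5642 0.2932 0.089 ]] [0.5536 0.3142 0.075 ]
0.04951268069584532 26.836284425637146
0.0479955979479027 26.95391873148388
grip [0.4219 0.2167 0.083 ]
[array([0.4132, 0.2278, 0.083 ]), array([0.4222, 0.2307, 0.083 ]), array([0.4212, 0.2017, 0.083 ]), array([0.4306, 0.2048, 0.083 ])] [0.4218  0.21625 0.083  ]
```

Emit:
step_arm(xyz=[[0.002, 0.03, -0.003], [0.003, 0.11, -0.005], [0.003, 0.21, -0.005], [0.003, 0.3, -0.005], [0.003, 0.38, -0.005], [0.003, 0.42, -0.005], [0.003, 0.428, -0.005], [0.003, 0.428, -0.005]], rotation=[[0, 0, 0], [0, 0, 0], [0, 0, 0], [0, 0, 0], [0, 0, 0], [0, 0, 0], [0, 0, 0], [0, 0, 0]])

```text
clock: 3.55
tcp_pos: [0.4224, 0.2175, 0.2225]
orientation: [-1.557, -0.247, 0.247]
contact_force: [-0.5, 0.2, 0.1]
grip_width: 0.0515
```

Emit:
step_arm(xyz=[[0, 0, 0], [0, 0, 0], [0, 0, 0], [0, 0, 0], [0, 0, 0], [0, 0, 0], [0, 0, 0]], rotation=[[0, 0, 0], [0, 0, 0], [0, 0, 0], [0, 0, 0], [0, 0, 0], [0, 0, 0], [0, 0, 0]], grip=1, force=70)

```text
clock: 4.42
tcp_pos: [0.4224, 0.2175, 0.2226]
orientation: [-1.557, -0.247, 0.247]
contact_force: [-0.5, -1.1, 2.1]
grip_width: 0.009
```

```bash
python3 - <<'E'
from h import *
o=r.get_obs();print(o['joints'].round(3),o['tcp_pos'],o['grip_width'],o['contact_force']);d=snap('wrist','w3.png')
pickle.dump((o,d),open('w3.pkl','wb'))
E
```

```text
[-0.849  0.445  0.295  2.182 -0.244  0.545 -0.057] [0.42243609 0.21752235 0.222581  ] 0.00903747059056857 [-0.46391962 -1.12556986  2.0762433 ]
```

View pics/w3.png

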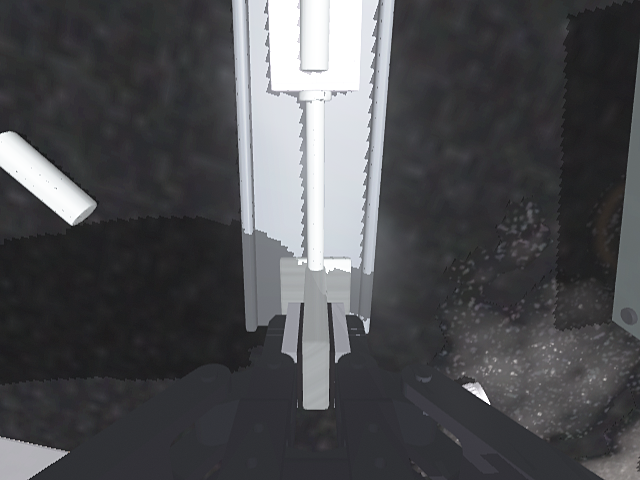

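Emit:
step_arm(xyz=[[0, -0.003, 0], [0, -0.012, 0], [0, -0.027, 0], [0, -0.047, 0], [0, -0.07, 0], [0, -0.095, 0], [0, -0.12, 0], [0, -0.145, 0], [0, -0.167, 0], [0, -0.183, 0], [0, -0.193, 0], [0, -0.197, 0], [0, -0.197, 0]], rotation=[[0, 0, 0], [0, 0, 0], [0, 0, 0], [0, 0, 0], [0, 0, 0], [0, 0, 0], [0, 0, 0], [0, 0, 0], [0, 0, 0], [0, 0, 0], [0, 0, 0], [0, 0, 0], [0, 0, 0]])

```text
clock: 6.1
tcp_pos: [0.4224, 0.2175, 0.2816]
orientation: [-1.557, -0.247, 0.247]
contact_force: [-0.2, 1.1, -3.0]
grip_width: 0.0091
```

```bash
python3 - <<'E'
from h import *
o=r.get_obs();print(o['joints'].round(3),o['tcp_pos'],o['grip_width'],o['contact_force']);d=snap('wrist','w4.png');snap('scene','s4.png')
a=cv2.imread('pics/w3.png')[:,200:440];b=cv2.imread('pics/w4.png')[:,200:440];cv2.imwrite('pics/w34.png',np.hstack([a,b]))
E
```

```text
[-0.899  0.335  0.348  2.152 -0.179  0.681 -0.113] [0.42239267 0.21750097 0.28160399] 0.009094607229847255 [-0.20764714  1.11980243 -2.99616002]
```

View pics/w34.png

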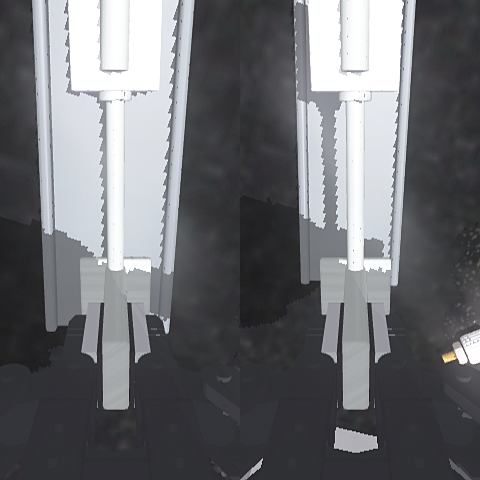

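View pics/s4.png

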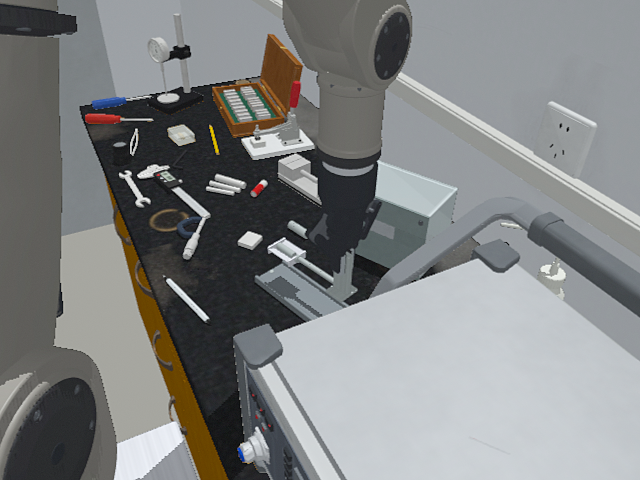

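```bash
python3 - <<'E'
from h import *
o=r.get_obs();A=tool(o)[:3,:3];print(A.round(4))
cmd(o,[.4042,.2371,.2816],down(27.2))
e=np.array([np.cos(np.radians(27.2)),np.sin(np.radians(27.2))])
s=np.array([.5545,.3143])
g=s-.169*e;print(g);cmd(o,[*g,.2816],down(27.2))
E
```

```text
[[ 9.507e-01 -2.000e-04 -3.101e-01]
 [ 3.101e-01 -2.000e-04  9.507e-01]
 [-3.000e-04 -1.000e+00 -2.000e-04]]
shift [-0.0373 -0.0004  0.0809] rot [ 2.000e-04  8.985e-01 -1.000e-04]
[0.40418863 0.23705045]
shift [-0.0374 -0.0004  0.0808] rot [ 2.000e-04  8.985e-01 -1.000e-04]
```

Emit:
step_arm(xyz=[[-0.002, 0, 0.004], [-0.005, 0, 0.012], [-0.01, 0, 0.022], [-0.015, 0, 0.033], [-0.02, 0, 0.045], [-0.026, 0, 0.056], [-0.03, 0, 0.065], [-0.033, 0, 0.072], [-0.036, 0, 0.077], [-0.037, 0, 0.08], [-0.037, 0, 0.081], [-0.037, 0, 0.081], [-0.037, 0, 0.081], [-0.037, 0, 0.081], [-0.037, 0, 0.081], [-0.037, 0, 0.081], [-0.037, 0, 0.081], [-0.037, 0, 0.081], [-0.037, 0, 0.081], [-0.037, 0, 0.081]], rotation=[[0, 0.008, 0], [0, 0.031, 0], [0, 0.066, 0], [0, 0.113, 0], [0, 0.17, 0], [0, 0.233, 0], [0, 0.302, 0], [0, 0.374, 0], [0, 0.449, 0], [0, 0.524, 0], [0, 0.596, 0], [0, 0.665, 0], [0, 0.728, 0], [0, 0.785, 0], [0, 0.832, 0], [0, 0.867, 0], [0, 0.89, 0], [0, 0.898, 0], [0, 0.898, 0], [0, 0.898, 0]])

```text
clock: 8.7
tcp_pos: [0.4043, 0.2371, 0.2815]
orientation: [-1.398, 0.852, -0.852]
contact_force: [-0.1, -0.5, -3.5]
grip_width: 0.0092
```

```bash
python3 - <<'E'
from h import *
o=r.get_obs();print(o['joints'].round(3),o['tcp_pos'],o['grip_width'],o['contact_force']);d=snap('wrist','w5.png');D=[snap('top','t5.png'),snap('scene','s5.png')]
pickle.dump((o,d,D),open('w5.pkl','wb'))
a=cv2.imread('pics/t5.png');cv2.imwrite('pics/t5z.png',cv2.resize(a[80:330,240:450],None,fx=2.4,fy=2.4,interpolation=2))
a=cv2.imread('pics/s5.png');cv2.imwrite('pics/s5z.png',cv2.resize(a[150:350,230:470],None,fx=3,fy=3,interpolation=2))
E
```

```text
[-1.237  0.383  0.701  2.182 -0.384  0.698 -1.368] [0.40426815 0.23714489 0.28149687] 0.00918941684125269 [-0.05340566 -0.50663135 -3.46554967]
```

View pics/w5.png

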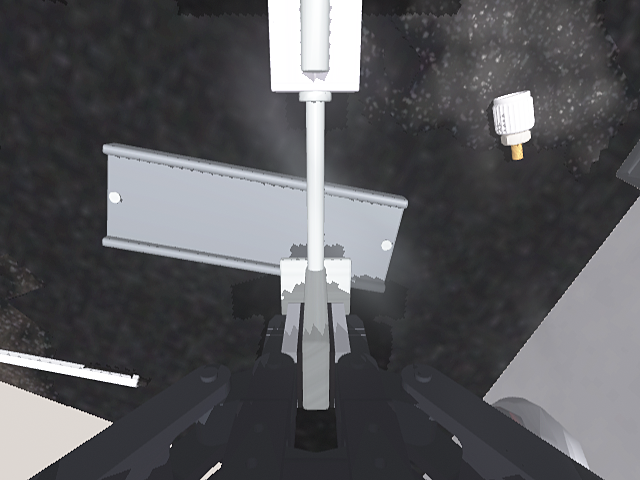

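View pics/t5z.png

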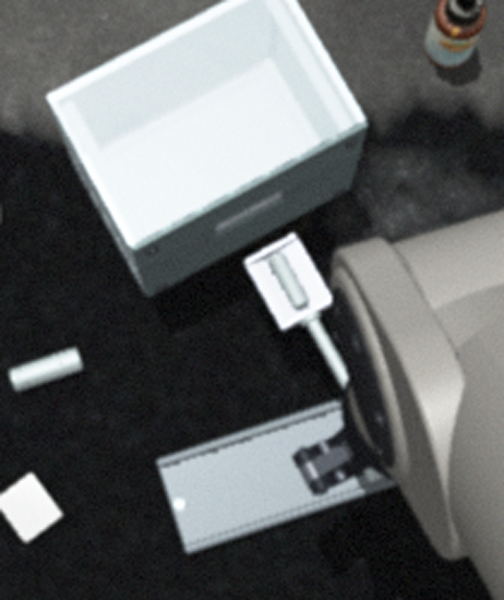

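View pics/s5z.png

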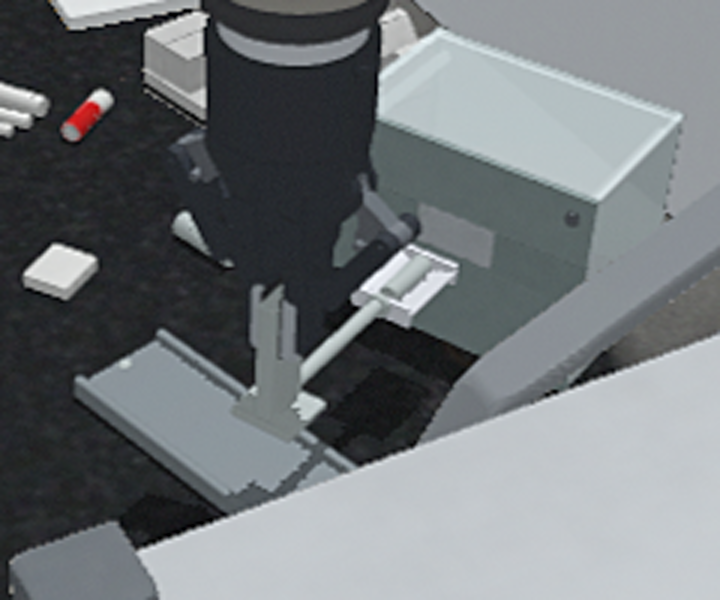

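```bash
python3 - <<'E'
import cv2
a=cv2.imread('pics/t5.png');cv2.imwrite('pics/t5y.png',cv2.resize(a[150:225,320:400],None,fx=7,fy=7,interpolation=2))
a=cv2.imread('pics/s5.png');cv2.imwrite('pics/s5y.png',cv2.resize(a[205:265,340:410],None,fx=9,fy=9,interpolation=2))
E
```

```text
(no output)
```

View pics/t5y.png

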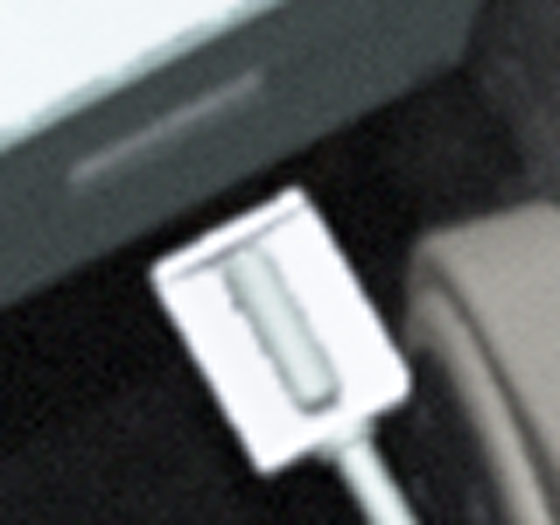

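View pics/s5y.png

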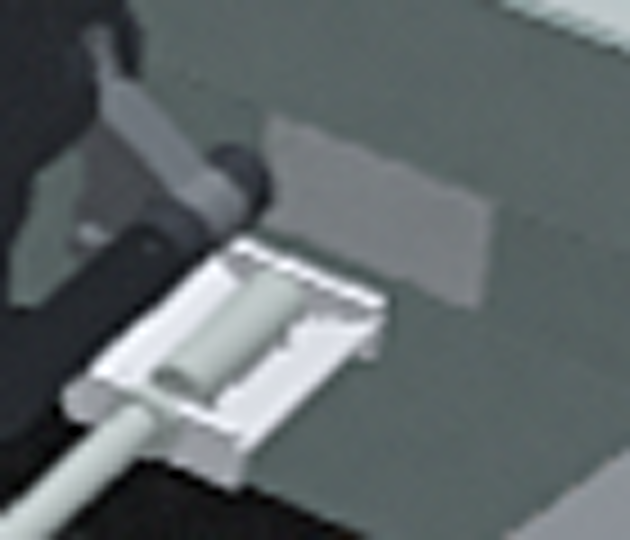

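```bash
python3 - <<'E'
from h import *
o,d,(t,s)=pickle.load(open('w5.pkl','rb'))
ft=lambda x,y:(320+(x+.5)/7-.5,150+(y+.5)/7-.5)
fs=lambda x,y:(340+(x+.5)/9-.5,205+(y+.5)/9-.5)
h=np.radians(27.2);ex=np.array([np.cos(h),np.sin(h),0]);ey=np.array([-np.sin(h),np.cos(h),0]);S=np.array([.5545,.3143,0])
E=lambda P:np.array([(P-S)@ex,(P-S)@ey,P[2]]).round(4)*1000
for p in [(150,272),(300,187),(412,385),(260,475)]: print('top tr',E(on(t,*ft(*p),.08)))
for p in [(70,183),(262,75)]: print('top slot',E(on(t,*ft(*p),.075)))
for p in [(240,238),(385,300),(243,452),(90,378)]: print('sc tr',E(on(s,*fs(*p),.08)))
for p,z in [((270,113),.089),((492,205),.089),((475,310),.061)]: print('sc slot',E(on(s,*fs(*p),z)))
print(E(np.append(o['tcp_pos'][:2],0)))
# slot edge heights: intersect plane x=0
def pl(c,u,v):
    p,q=ray(c,u,v);k=((S-p)@ex)/(q@ex);return E(p+k*q)
for p in [(270,113),(492,205),(475,310)]: print(pl(s,*fs(*p)))
for p in [(240,238),(385,300)]:   # front edge plane x=-25
    pp,q=ray(s,*fs(*p));k=((S-.025*ex-pp)@ex)/(q@ex);print('tr front z',E(pp+k*q))
E
```

```text
top tr [-27.   19.1  80. ]
top tr [-26.2 -18.3  80. ]
top tr [-75.9 -18.   80. ]
top tr [-77.3  20.   80. ]
top slot [-0.2 24.2 75. ]
top slot [  0.8 -24.1  75. ]
sc tr [-27.9  13.9  80. ]
sc tr [-28.1 -17.   80. ]
sc tr [-80.8 -19.4  80. ]
sc tr [-79.4  13.2  80. ]
sc slot [-1.8 24.2 89. ]
sc slot [ -2.2 -23.4  89. ]
sc slot [  2.1 -20.7  61. ]
[-168.9    0.     0. ]
[-0.  25.2 87.6]
[ -0.  -22.4  87.3]
[ -0.  -21.7  62.7]
tr front z [-25.   15.5  77.6]
tr front z [-25.  -15.4  77.4]
```

```bash
python3 - <<'E'
from h import *
o=r.get_obs()
e=np.array([np.cos(np.radians(27.2)),np.sin(np.radians(27.2))])
s=np.array([.5545,.3143])
for k in (.15,.064):
    g=s-k*e;cmd(o,[*g,.2816],down(27.2))
E
```

```text
shift [ 0.0001 -0.0004  0.063 ] rot [0.0002 0.0005 0.    ]
shift [ 3.000e-04 -4.000e-04  3.496e-01] rot [0.0002 0.0005 0.    ]
```

Emit:
step_arm(xyz=[[0, 0, 0.004], [0, 0, 0.012], [0, 0, 0.025], [0, 0, 0.042], [0, 0, 0.062], [0, 0, 0.085], [0, 0, 0.11], [0, 0, 0.137], [0, 0, 0.165], [0, 0, 0.193], [0, 0, 0.22], [0, 0, 0.246], [0, 0, 0.27], [0, 0, 0.292], [0, 0, 0.311], [0, 0, 0.327], [0, 0, 0.339], [0, 0, 0.346], [0, 0, 0.35], [0, 0, 0.35]], rotation=[[0, 0, 0], [0, 0, 0], [0, 0, 0], [0, 0, 0], [0, 0, 0], [0, 0, 0], [0, 0, 0], [0, 0, 0], [0, 0, 0], [0, 0, 0], [0, 0, 0], [0, 0, 0], [0, 0, 0], [0, 0, 0], [0, 0, 0], [0, 0, 0], [0, 0, 0], [0, 0, 0], [0, 0, 0], [0, 0, 0]])

```text
clock: 11.35
tcp_pos: [0.4976, 0.2851, 0.2815]
orientation: [-1.398, 0.853, -0.852]
contact_force: [-0.2, 0.4, -2.2]
grip_width: 0.009
```

```bash
python3 - <<'E'
from h import *
o=r.get_obs();print(o['joints'].round(3),o['tcp_pos'],o['grip_width'],o['contact_force']);d=snap('wrist','w6.png');D=[snap('top','t6.png'),snap('scene','s6.png')]
pickle.dump((o,d,D),open('w6.pkl','wb'))
a=cv2.imread('pics/t6.png');cv2.imwrite('pics/t6z.png',cv2.resize(a[60:310,240:450],None,fx=2.4,fy=2.4,interpolation=2))
e=np.array([np.cos(np.radians(27.2)),np.sin(np.radians(27.2))]);s=np.array([.5545,.3143])
q=o['tcp_pos'][:2]-s;print(q@e,q@[-e[1],e[0]])
# roll target: lean left about stem line; stem .2046 below tcp along tool y (boat z=10 -> .2146-.010)
T=tool(o);A=T[:3,:3];c=T[:3,3]+A[:,1]*.2046
for a in (10,20,30,40,43,45):
    Q=R.from_rotvec(np.append(-np.radians(a)*e,0)).as_matrix()
    print(a,end=' ');p=c+Q@(T[:3,3]-c);cmd(o,p,Q@A);print(p)
E
```

```text
[-1.119  0.54   0.653  1.942 -0.447  0.808 -1.314] [0.49763895 0.28511355 0.28147824] 0.009013608110391362 [-0.15315532  0.42973875 -2.16920842]
-0.06391421626327858 3.2163421247669596e-05
10 shift [-1.184e-01  1.040e-02  1.000e-04] rot [-1.000e-04  0.000e+00 -1.111e-01]
[0.481399   0.31671307 0.2783695 ]
20 shift [-2.333e-01  4.110e-02  2.000e-04] rot [-1.000e-04  1.000e-04 -2.222e-01]
[0.46565253 0.3473524  0.26913855]
30 shift [-3.41e-01  9.14e-02  2.00e-04] rot [-2.000e-04  1.000e-04 -3.333e-01]
[0.45087798 0.37610056 0.25406586]
40 shift [-4.384e-01  1.596e-01  3.000e-04] rot [-3.000e-04  1.000e-04 -4.444e-01]
[0.43752427 0.40208407 0.23360943]
43 shift [-4.651e-01  1.832e-01  3.000e-04] rot [-3.000e-04  2.000e-04 -4.778e-01]
[0.43385723 0.40921936 0.22651161]
45 shift [-4.822e-01  1.998e-01  4.000e-04] rot [-3.e-04  2.e-04 -5.e-01]
[0.43150906 0.4137884  0.22155063]
```

View pics/w6.png

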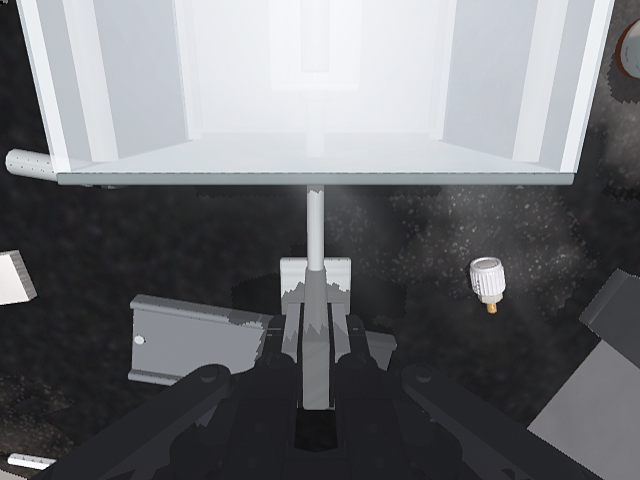

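View pics/t6z.png

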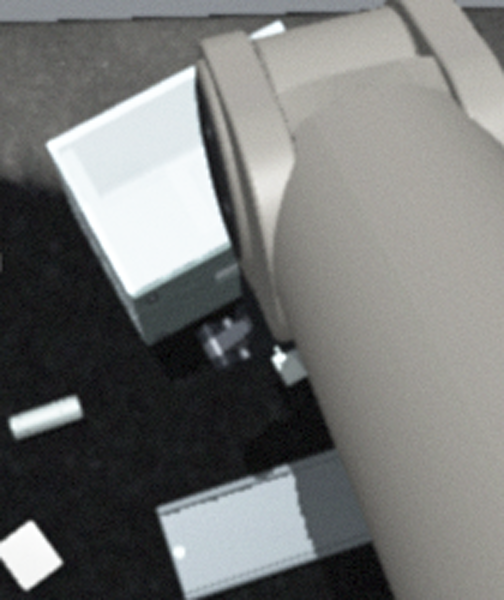

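Emit:
step_arm(xyz=[[-0.012, 0, 0], [-0.0357, 0.001, 0], [-0.0713, 0.0037, 0], [-0.1067, 0.0084, 0], [-0.1418, 0.0149, 0], [-0.1765, 0.0232, 0], [-0.2107, 0.0334, 0], [-0.2444, 0.0453, 0], [-0.2665, 0.0542, 0], [-0.2774, 0.059, 0], [-0.2774, 0.059, 0]], rotation=[[0, 0, -0.0111], [0, 0, -0.0333], [0, 0, -0.0667], [0, 0, -0.1], [0, 0, -0.1333], [0, 0, -0.1667], [0, 0, -0.2], [0, 0, -0.2333], [0, 0, -0.2556], [0, 0, -0.2667], [0, 0, -0.2667]])

```text
clock: 12.88
tcp_pos: [0.4593, 0.3594, 0.2636]
orientation: [-1.604, 0.563, -1.167]
contact_force: [-0.6, -0.0, -3.4]
grip_width: 0.0092
```

```bash
cat >> h.py <<'E'
e27=np.array([np.cos(np.radians(27.2)),np.sin(np.radians(27.2)),0])
S0=np.array([.5545,.3143,.075])
def stem(o):
    T=tool(o);A=T[:3,:3];c=T[:3,3]+A[:,1]*.2046
    q=c-S0;print('stem enc',(q@e27).round(4),(q@[-e27[1],e27[0],0]).round(4),q[2].round(4),'axis dz',A[2,2].round(4),'axis lat',(A[:,2]@[-e27[1],e27[0],0]).round(4),'lean',np.degrees(np.arctan2(A[:,0]@[0,0,1],-A[2,1])).round(2))
    return c
E
python3 - <<'E'
from h import *
o=r.get_obs();print(o['joints'].round(3),o['contact_force']);stem(o)
cc=S0+e27*-.064
for a in (30,35,40,44):
    Q=R.from_rotvec(-np.radians(a)*e27).as_matrix();A=Q@down(27.2)
    print(a,end=' ');cmd(o,cc-A[:,1]*.2046,A)
snap('wrist','w7.png')
E
```

```text
[-1.491  0.727  0.887  1.908 -0.182  0.841 -1.684] [-0.58218578 -0.04385765 -3.43678055]
stem enc -0.0641 0.0004 0.0018 axis dz -0.0004 axis lat 0.0013 lean 24.02
30 shift [-0.0724  0.0096  0.0004] rot [-0.0001  0.0009 -0.0664]
35 shift [-0.1312  0.0183  0.0005] rot [-0.0002  0.0009 -0.122 ]
40 shift [-0.1891  0.0322  0.0005] rot [-0.0002  0.0009 -0.1775]
44 shift [-0.2343  0.0469  0.0006] rot [-2.00e-04  8.00e-04 -2.22e-01]
```

View pics/w7.png

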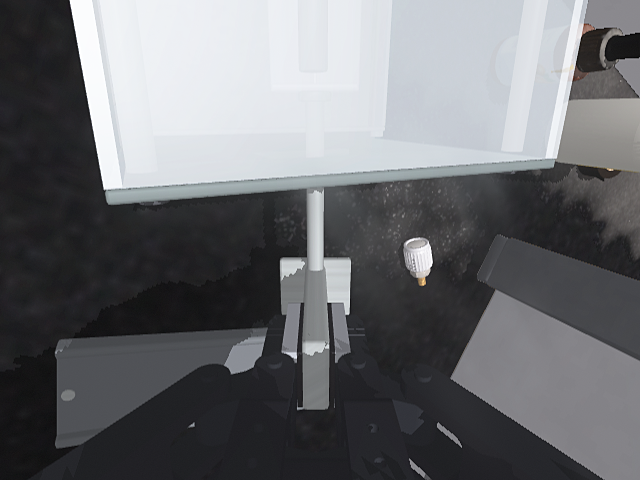

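Emit:
step_arm(xyz=[[-0.012, 0.002, 0], [-0.036, 0.005, 0], [-0.0724, 0.0096, 0], [-0.108, 0.0148, 0], [-0.143, 0.0208, 0], [-0.178, 0.0293, 0], [-0.212, 0.0393, 0], [-0.229, 0.0449, 0], [-0.2343, 0.0469, 0], [-0.2343, 0.0469, 0], [-0.2343, 0.0469, 0], [-0.2343, 0.0469, 0]], rotation=[[0, 0, -0.0111], [0, 0, -0.0333], [0, 0, -0.0664], [0, 0, -0.1], [0, 0, -0.133], [0, 0, -0.1665], [0, 0, -0.2], [0, 0, -0.217], [0, 0, -0.222], [0, 0, -0.222], [0, 0, -0.222], [0, 0, -0.222]])

```text
clock: 14.42
tcp_pos: [0.4331, 0.4106, 0.2228]
orientation: [-1.747, 0.29, -1.422]
contact_force: [-0.2, 0.6, -2.2]
grip_width: 0.0089
```

```bash
python3 - <<'E'
from h import *
o=r.get_obs();print(o['joints'].round(3),o['contact_force']);stem(o)
snap('wrist','w8.png');snap('top','t8.png');snap('scene','s8.png')
a=cv2.imread('pics/t8.png')[60:310,240:450];b=cv2.imread('pics/s8.png')[150:350,300:470]
cv2.imwrite('pics/ts8.png',np.hstack([cv2.resize(a,(420,500)),cv2.resize(b,(375,500))]))
E
```

```text
[-1.66   0.976  0.987  1.843 -0.066  0.944 -1.875] [-0.23684199  0.6136236  -2.21225263]
stem enc -0.064 -0.0009 0.0005 axis dz 0.0002 axis lat -0.0004 lean 43.94
```

View pics/w8.png

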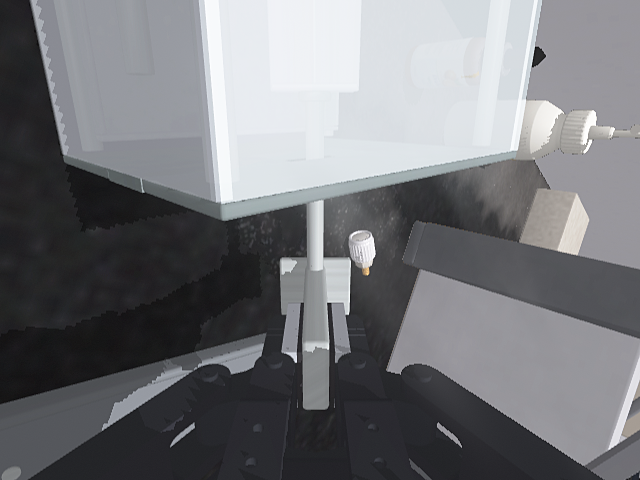

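View pics/ts8.png

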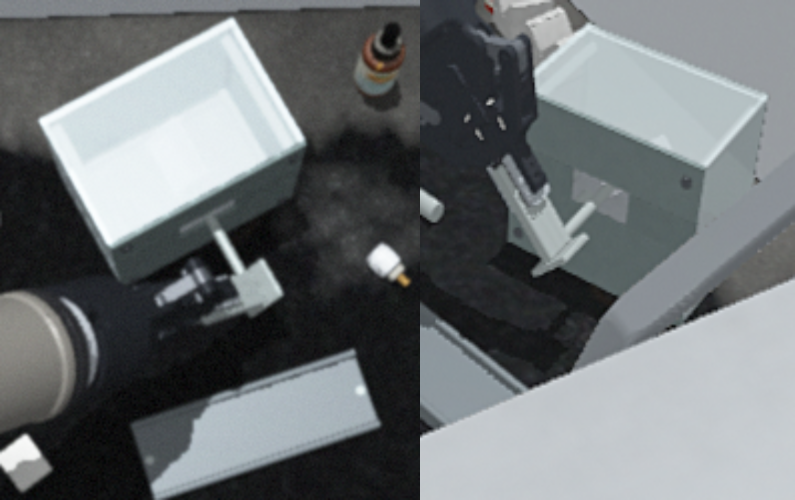

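```bash
python3 - <<'E'
import cv2,numpy as np
a=cv2.imread('pics/w8.png')[0:210,20:420];g=cv2.cvtColor(a,6);g=cv2.createCLAHE(6,(6,6)).apply(g)
cv2.imwrite('pics/w8e.png',cv2.resize(g,None,fx=1.9,fy=1.9))
a=cv2.imread('pics/t8.png')[60:200,240:400];g=cv2.cvtColor(a,6);g=np.clip((g.astype(float)-170)*3,0,255).astype(np.uint8)
cv2.imwrite('pics/t8e.png',cv2.resize(g,None,fx=4,fy=4))
E
```

```text
(no output)
```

View pics/w8e.png

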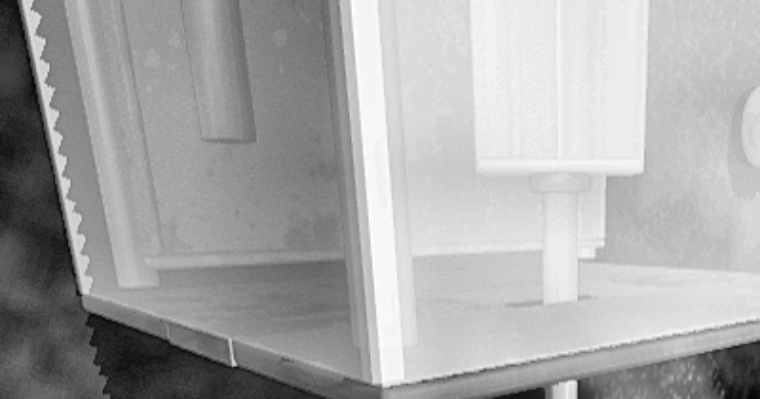

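View pics/t8e.png

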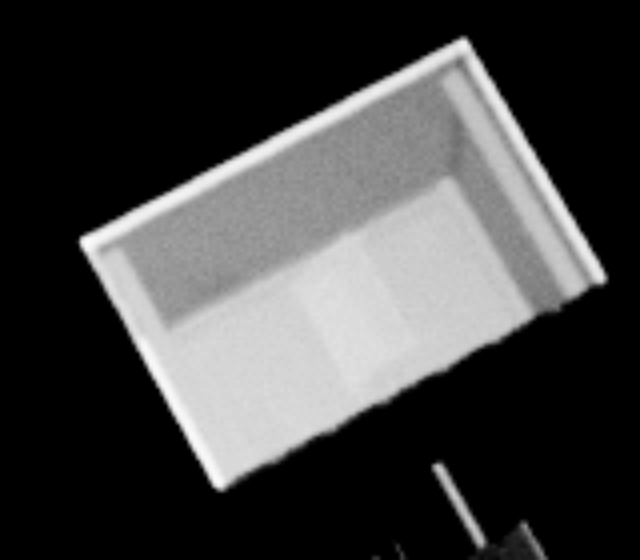

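```bash
python3 - <<'E'
from h import *
o=r.get_obs()
for k,z in((-.064,.001),):
  for a in (42,38,33,28,23,18,13,8,4,1,0):
    Q=R.from_rotvec(-np.radians(a)*e27).as_matrix();A=Q@down(27.2)
    c=S0+e27*k+[0,0,z]
    print(a,end=' ');cmd(o,c-A[:,1]*.2046,A)
E
```

```text
42 shift [ 0.0232 -0.0027  0.0001] rot [-0.      0.      0.0217]
38 shift [0.0707 0.0006 0.0001] rot [0.     0.     0.0662]
33 shift [1.296e-01 9.300e-03 1.000e-04] rot [0.     0.     0.1217]
28 shift [1.875e-01 2.310e-02 1.000e-04] rot [0.     0.     0.1773]
23 shift [2.439e-01 4.200e-02 1.000e-04] rot [0.     0.     0.2329]
18 shift [2.985e-01 6.570e-02 1.000e-04] rot [0.     0.     0.2884]
13 shift [3.508e-01 9.400e-02 1.000e-04] rot [0.    0.    0.344]
8 shift [4.004e-01 1.268e-01 1.000e-04] rot [0.     0.     0.3995]
4 shift [4.379e-01 1.561e-01 1.000e-04] rot [0.    0.    0.444]
1 shift [4.647e-01 1.797e-01 1.000e-04] rot [0.     0.     0.4773]
0 shift [4.733e-01 1.879e-01 1.000e-04] rot [0.     0.     0.4884]
```

Emit:
step_arm(xyz=[[0.0232, -0.0027, 0], [0.0707, 0.0006, 0], [0.1296, 0.0093, 0], [0.1875, 0.0231, 0], [0.2439, 0.042, 0], [0.2985, 0.0657, 0], [0.3508, 0.094, 0], [0.4004, 0.1268, 0], [0.4379, 0.1561, 0], [0.4647, 0.1797, 0], [0.4733, 0.1879, 0], [0.4733, 0.1879, 0], [0.4733, 0.1879, 0]], rotation=[[0, 0, 0.0217], [0, 0, 0.0662], [0, 0, 0.1217], [0, 0, 0.1773], [0, 0, 0.2329], [0, 0, 0.2884], [0, 0, 0.344], [0, 0, 0.3995], [0, 0, 0.444], [0, 0, 0.4773], [0, 0, 0.4884], [0, 0, 0.4884], [0, 0, 0.4884]])

```text
clock: 16.2
tcp_pos: [0.4971, 0.2857, 0.2804]
orientation: [-1.398, 0.852, -0.852]
contact_force: [0.6, 0.7, -1.8]
grip_width: 0.0088
```

```bash
python3 - <<'E'
from h import *
o=r.get_obs();print(o['joints'].round(3),o['contact_force']);stem(o)
snap('wrist','w9.png')
for k in (-.064,-.172):
    cmd(o,S0+e27*k+[0,0,.001+.2046],down(27.2))
E
```

```text
[-1.112  0.538  0.642  1.942 -0.439  0.804 -1.322] [ 0.57006717  0.67281855 -1.76853809]
stem enc -0.0642 0.0007 0.0008 axis dz -0.0004 axis lat 0.0012 lean 0.03
shift [ 0.0025 -0.0005  0.0003] rot [0.0002 0.0008 0.0003]
shift [ 0.0021 -0.0004 -0.3597] rot [0.0002 0.0008 0.0003]
```

View pics/w9.png

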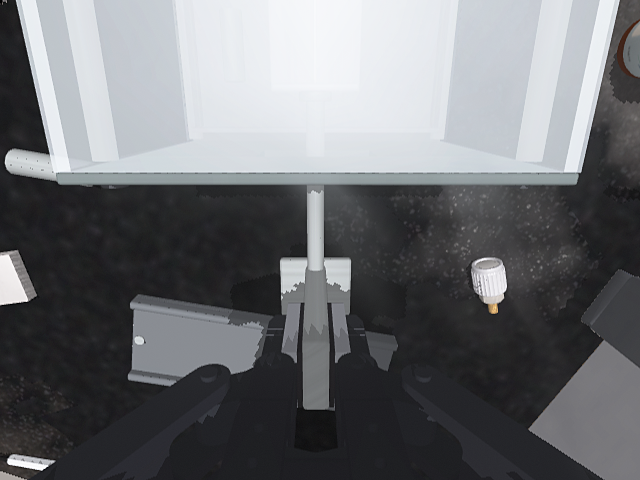

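Emit:
step_arm(xyz=[[0.001, 0, -0.004], [0.002, 0, -0.012], [0.002, 0, -0.025], [0.002, 0, -0.042], [0.002, 0, -0.062], [0.002, 0, -0.087], [0.002, 0, -0.115], [0.002, 0, -0.145], [0.002, 0, -0.175], [0.002, 0, -0.205], [0.002, 0, -0.235], [0.002, 0, -0.262], [0.002, 0, -0.287], [0.002, 0, -0.308], [0.002, 0, -0.328], [0.002, 0, -0.344], [0.002, 0, -0.355], [0.002, 0, -0.36], [0.002, 0, -0.36]], rotation=[[0, 0, 0], [0, 0, 0], [0, 0, 0], [0, 0, 0], [0, 0, 0], [0, 0, 0], [0, 0, 0], [0, 0, 0], [0, 0, 0], [0, 0, 0], [0, 0, 0], [0, 0, 0], [0, 0, 0], [0, 0, 0], [0, 0, 0], [0, 0, 0], [0, 0, 0], [0, 0, 0], [0, 0, 0]])

```text
clock: 18.62
tcp_pos: [0.4014, 0.2358, 0.2805]
orientation: [-1.398, 0.852, -0.852]
contact_force: [-0.8, 0.5, -1.8]
grip_width: 0.0096
```

```bash
python3 - <<'E'
from h import *
o=r.get_obs();print(o['joints'].round(3),o['contact_force'],o['grip_width']);stem(o)
snap('wrist','w10.png')
for z in (.2816,.2226): cmd(o,[.4215,.2185,z],down(107))
E
```

```text
[-1.232  0.378  0.69   2.189 -0.376  0.692 -1.376] [-0.81821825  0.50794921 -1.77796276] 0.009607704770563143
stem enc -0.1721 0.0001 0.0009 axis dz -0.0003 axis lat 0.0015 lean 0.03
shift [ 0.0819 -0.0037  0.033 ] rot [ 3.000e-04 -8.857e-01  1.000e-04]
shift [0.0818 0.193  0.0331] rot [ 3.000e-04 -8.857e-01  1.000e-04]
```

View pics/w10.png

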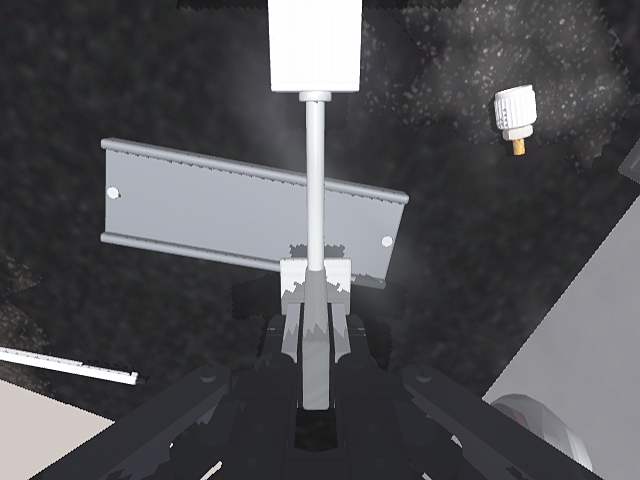

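Emit:
step_arm(xyz=[[0, 0, 0], [0, 0, 0], [0, 0, 0], [0.003, 0, 0.001], [0.006, 0, 0.002], [0.01, 0, 0.004], [0.015, 0, 0.006], [0.022, 0, 0.009], [0.03, 0, 0.012], [0.038, 0, 0.015], [0.046, 0, 0.018], [0.054, 0, 0.021], [0.061, 0, 0.024], [0.067, 0, 0.026], [0.073, 0, 0.029], [0.077, 0, 0.031], [0.08, 0, 0.032], [0.081, 0, 0.032], [0.081, 0, 0.032], [0.081, 0, 0.032]], rotation=[[0, -0.008, 0], [0, -0.03, 0], [0, -0.065, 0], [0, -0.112, 0], [0, -0.167, 0], [0, -0.23, 0], [0, -0.298, 0], [0, -0.369, 0], [0, -0.443, 0], [0, -0.517, 0], [0, -0.588, 0], [0, -0.656, 0], [0, -0.718, 0], [0, -0.774, 0], [0, -0.82, 0], [0, -0.855, 0], [0, -0.878, 0], [0, -0.886, 0], [0, -0.886, 0], [0, -0.886, 0]])

```text
clock: 21.18
tcp_pos: [0.4211, 0.2187, 0.2805]
orientation: [-1.559, -0.233, 0.233]
contact_force: [-0.1, -0.5, -2.3]
grip_width: 0.009
```

```bash
python3 - <<'E'
from h import *
o=r.get_obs();print(o['joints'].round(3),o['tcp_pos'],o['contact_force'],o['grip_width'])
d=snap('wrist','w11.png')
T=tool(o)
cmd(o,[.421,.219,.2226],down(107))
# expected pixel of rail lines
E
```

```text
[-0.892  0.335  0.336  2.153 -0.173  0.678 -0.142] [0.42114964 0.21869149 0.28048299] [-0.14128026 -0.54735778 -2.31858554] 0.008999742548631269
shift [-0.0002  0.1929  0.0012] rot [ 0.0003  0.0002 -0.0001]
```

View pics/w11.png

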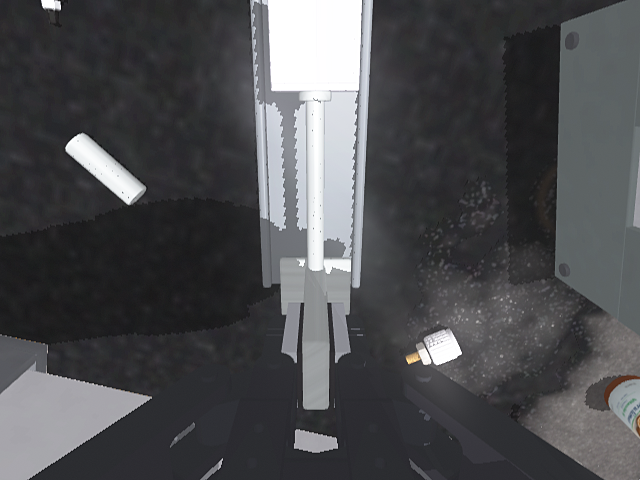

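Emit:
step_arm(xyz=[[-0.002, 0.004, 0], [-0.005, 0.014, 0], [-0.006, 0.03, 0], [-0.006, 0.052, 0], [-0.006, 0.078, 0], [-0.006, 0.105, 0], [-0.006, 0.13, 0], [-0.006, 0.15, 0], [-0.006, 0.166, 0], [-0.006, 0.178, 0], [-0.006, 0.186, 0], [-0.006, 0.191, 0], [-0.006, 0.193, 0], [-0.006, 0.193, 0]], rotation=[[0, 0, 0], [0, 0, 0], [0, 0, 0], [0, 0, 0], [0, 0, 0], [0, 0, 0], [0, 0, 0], [0, 0, 0], [0, 0, 0], [0, 0, 0], [0, 0, 0], [0, 0, 0], [0, 0, 0], [0, 0, 0]])

```text
clock: 22.98
tcp_pos: [0.4195, 0.2182, 0.2227]
orientation: [-1.559, -0.233, 0.233]
contact_force: [-0.2, -0.2, -1.5]
grip_width: 0.0091
```

Emit:
step_arm(xyz=[[0, 0, 0], [0, 0, 0], [0, 0, 0], [0, 0, 0], [0, 0, 0]], rotation=[[0, 0, 0], [0, 0, 0], [0, 0, 0], [0, 0, 0], [0, 0, 0]], grip=0.5)

```text
clock: 23.6
tcp_pos: [0.4195, 0.2181, 0.2227]
orientation: [-1.559, -0.233, 0.233]
contact_force: [-0.0, -1.1, -0.5]
grip_width: 0.0428
```

Emit:
step_arm(xyz=[[0, -0.01, 0], [0, -0.04, 0], [0, -0.1, 0], [0, -0.18, 0], [0, -0.28, 0], [0, -0.36, 0], [0, -0.41, 0], [0, -0.43, 0], [0, -0.43, 0]], rotation=[[0, 0, 0], [0, 0, 0], [0, 0, 0], [0, 0, 0], [0, 0, 0], [0, 0, 0], [0, 0, 0], [0, 0, 0], [0, 0, 0]])

```text
clock: 24.72
tcp_pos: [0.4194, 0.2182, 0.3516]
orientation: [-1.559, -0.233, 0.233]
contact_force: [-0.6, -0.7, 0.1]
grip_width: 0.0428
```

```bash
python3 - <<'E'
from h import *
o=r.get_obs();print(o['tcp_pos'],o['contact_force'],o['grip_width'])
d=snap('wrist','w12.png');s=snap('scene','s12.png');pickle.dump((o,d,s),open('w12.pkl','wb'))
E
```

```text
[0.41935293 0.21819336 0.35161469] [-0.61001913 -0.69850609  0.10568588] 0.04280329857718903
```

View pics/w12.png

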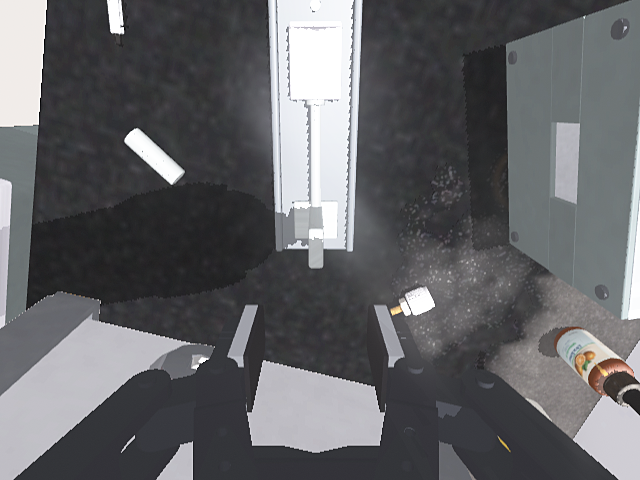

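View pics/s12.png

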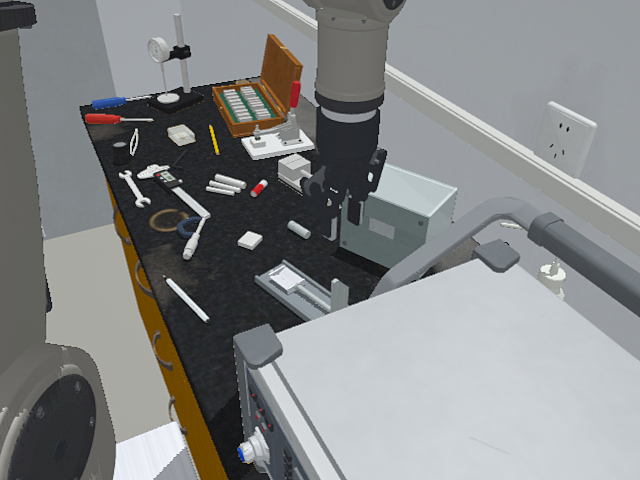

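```bash
python3 - <<'E'
from h import *
print(r.hand_in())
E
```

```text
the job is handed in; nothing more can be done
None
```

I carried the pin through the slot in the boat, rolled the boat 44° to the left inside so the pin dropped into the tray, and drew it out level. I then stood the boat back on its rest and handed in at about 25 s. No verdict was reported.

**Pin:** a contrast-enhanced wrist image taken at full roll showed it lying in the left part of the tray, and the trough was empty in the pictures after that. I did not compute the pin's height or position.

**Slot clearance:** the stem stayed within about 1 mm sideways and 2 mm in height of the slot centre in every pose I measured inside. The wrist force never showed contact beyond the boat's own weight. The cameras disagreed with each other by 2–3 mm, which left about half of the 6–7 mm slot margin.

**Boat on its rest:** the last wrist and scene pictures show it upright between the rails, the same way round, with the grip about 1–2 mm off the midline. The gripper was open and about 13 cm above its grasp height, touching nothing.

**Bystanders:** the adapter and the gauge block looked unmoved in the last pictures.

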